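# Nest a mantel clock insert face down and bolt it in

### The arm

A 6-joint arm with a two-finger parallel gripper is mounted at the origin on the work surface. World frame = base frame: x ahead of the robot, y to its left, z up, the work surface at z = 0. Lengths are in m, angles in degrees, forces in N, time in s.
With the tool pointing down it reaches from about 0.375 to 0.9 m from the base axis. Payload 3.1 kg.
Tool frame: the origin (TCP) lies at the very end of the fingers, on their centre line; the grasp point (between the pads) lies 19 mm behind it; z points along the fingers, y is the line along which they close (so a half turn about z gives the same grasp; the last joint's range is limited). The gripper opens to 87 mm and grips with 3 to 60 N. Pads are 19 mm wide; open, the fingers measure 117 mm over their backs; the gripper's body (75 mm by 190 mm) begins 51 mm behind the grasp point.
Start: joints at [55.434, 30.224, 82.088, -0, 67.689, -10.227], TCP at [0.258, 0.569, 0.195] pointing down, gripper open.
Joint ranges: [-176.69, 176.69], [-43.24, 126.21], [12.49, 139.97], [-82, 262], [0, 151.66], [-163.58, 163.58]. Speed limits (degrees/s): [159.86, 159.86, 180, 180, 180, 180].

### API

Orientations are given as a 3x3 rotation matrix whose columns are the frame's x, y, z axes.
In Python, from rig import bot, imaging gives the robot as it stands.
- The arm moves only by the tool drive_tool, never from a script. Its argument "deltas" is text: rows parted by semicolons, each of 5 numbers parted by spaces: the finger opening in mm, from 0 to 87, then the shift along the world's x, y, z in mm, then the turn about the world's z in rad. In form: jaw dx dy dz twist; .... A call has 1 to 12 rows; each row is the pose to reach, as a shift and turn from the pose commanded when the call began; what a row does not reach only later rows make up. A row lasts 1/10 s, in which the tool goes at most 50 mm and 8.59 degrees, less where a joint would pass 70% of its speed; a pose out of reach is approached as far as the arm can. A call with a gripper value outside its range is refused whole. The fingers move at their own pace and stop on an object; the grip force is fixed at half the most. Time passes only in rows, so rows that repeat a pose let the fingers close. It gives the time, the measured TCP pose, the force, the opening and the grip force at its end, in the units of the state.
- bot.read_state(): the state, without advancing time (a new reading comes with each control period).
- imaging.capture(name): name is "scene" or "side" or "wrist"; returns the picture (480x640x3 uint8, red, green, blue); there is no depth.
- imaging.camera_model(name): a dict with "fx", "fy", "cx", "cy" (pixels), "T" (4x4, takes a point from camera to world coordinates). Camera axes: x right, y down, z forward; pixel columns grow to the right and rows downward; lengths in m; the calibration is good to about 2 mm. A picture is of the moment at which its call begins: read the wrist's pose just before it. camera_model takes no time and is no camera call; for the wrist camera it gives the pose at the moment of the call.
- bot.hand_in(): hands the job in; it is judged then, once.
The state is a dict: "time_s": time; "joint_positions": joint angles; "qvel": joint speeds; "tau": joint torques, N m; "position": TCP position; "tcp_rot": TCP orientation; "force": force on the tool from outside, world axes, zero at the start; "moment": the same for the moment, N m; "opening": opening from 0.0 (shut) to 1.0 (fully open); "grasp_force": force on a finger pad.
Only numpy, scipy, OpenCV 4.12 (cv2) and the standard library are available. Lean on these libraries where they do the work, as an engineer would, in place of code of your own. Each camera call takes 0.05 s, during which the arm holds its last target. There are 200 camera calls.

### The job

Take the clock with the round back out of the sloping rack and set it face down, fully home, in the round nest of the jig; set it in gently, do not drop it. Then lift the bolt's handle out of its notch, slide the bolt right over the clock's brass rim and drop the handle into the other notch. Leave the square-backed clock, the bottle and the screwdriver where they are.

Things in the scene. Friction and masses are not known exactly. Their poses are not given: they have to be found in the camera images.
- clock: The loose clock to move, 0.17 to 0.35 kg: round brass rim with the dial, 84 mm across, 10 mm thick; on its back a concentric round aluminium can, 54 mm across, 40 mm long. Origin: centre of the dial face. z points from the dial out through the back (rim z = 0 to 10, can 10 to 50 mm): face down means z up. Starts in either seat of the rack, z leaning 55 degrees from vertical to the rack's front.
- other_clock: Another loose clock, in the rack's other seat, to be left alone: the same brass rim, but its aluminium back is square, 50 x 50 mm and 40 mm long. Same origin and axes.
- rack: Fixed dark wooden rack, 250 mm wide, 100 mm deep, 78 mm high. Origin: on the table at the middle of its front edge; x from front to back (the front roughly faces the robot), y along its width, z up. Its board slopes up and back, 35 degrees from vertical, to just above the clocks' middles; the clocks lie on it, dial against the board, side by side with centres at y = +62 and -62 mm.
- seats (a point): Point midway between the two clocks' dial centres; axes as the rack's. Each rim stands 12.6 mm deep in a 60 mm gap of a ledge at the board's foot, behind a lip 1.5 mm clear of it. Ledge and lip stand 15.5 mm out from the board; their top is 29.4 mm below the clock's centre, along the board. To free a clock draw it up along the board by 15 mm or more, then away.
- jig: Fixed plywood jig, 24 mm thick: a 110 mm square with the nest in its middle, and a bed 64 mm wide running on to x = 200 mm that carries the slide bolt. Origin: on the table under the nest's centre; x from the nest to the bolt, y to the side where the bolt's handle lies, z up.
- nest (a point): Centre of the nest's floor, where the dial centre comes to lie; axes as the jig's. The nest is a round pocket 87 mm across, 10 mm deep, floor at z = 14 mm, mouth at z = 24 mm with a small chamfer. A clock that is home has its brass rim flush with the plywood.
- bar (a point): On the bolt's axis, fixed to the jig, where the bar's tip is when withdrawn: 73 mm from the nest's centre (33 mm when shot), z = 33 mm. The bar is 12 mm thick, runs along the jig's x and is 3 mm clear over the plywood. Two staples over it at jig x = 77 and 151 mm are 46 mm high, 22 mm wide.
- notch (a point): Middle of the floor of the notch to end in (jig x = 90, y = 22, z = 36 mm). The handle starts in the other notch, at jig x = 130 mm. Both are 15 mm wide, cut in an upright steel plate at jig y = 20 to 24 mm, x = 79 to 141 mm, whose top is at z = 49 mm.
- bolt (a joint): Slide of the bolt, m: 0 withdrawn (start), 0.040 fully shot, towards the nest (the jig's -x). About 1 N of friction. The notched plate stops it unless the handle is lifted.
- handle (a joint): Turn of the handle about the bar's axis, rad: 0 lying in a notch (its stem then rises 20 degrees from level towards the jig's +y), up to 1.05 lifted. From 0.45 on the stem passes over the hump between the notches. It falls back by its own weight and slides along with the bar.
- knob (a point): Centre of the round steel knob (20 mm across) at the end of the handle's 8 mm stem, 60 mm from the bar's axis. With bolt withdrawn and handle down it lies at jig x = 130, y = 56, z = 53.5 mm; with the bolt shot, at x = 90.
- bottle: Loose closed bottle, 44 mm across, 160 mm high, standing, a bystander; origin at the centre of its underside.
- driver: Loose screwdriver lying on the table, 160 mm long, a bystander; x along it, handle to -x.

How it is judged:
By the outcome, as a careful person would: the job done as asked, in the order asked, and still so for the second after the job is handed in, with the robot touching nothing.
It also fails if it takes over 54 s, if anything falls off the work surface, if the arm or the gripper's body presses on something with over 40 N, if the wrist force passes 120 N, or if a joint passes its speed limit or range.

## Working session

There is one attempt and no reset: what is moved stays moved. The work goes in short steps, Python scripts to look and compute and a tool call to move; the robot and the scene stay as the last step left them, time stands still between calls to the robot, and variables do not carry over. Pictures are saved under pics/ and viewed, at most 10 in all, crops included, and the job is handed in when it is done.

Besides the shell and the picture viewer there is one more tool, called after "Emit:" as name(argument=value, ...), one argument or row to a line, values as JSON. drive_tool: Moves the arm, as the interface text tells. Its arguments: {"type":"object","properties":{"deltas":{"type":"string"}},"required":["deltas"]}

```bash
mkdir -p pics; ls; python3 - <<'E'
from rig import bot, imaging
import cv2,numpy as np
s=bot.read_state();print(s)
for n in ("scene","side","wrist"):
    m=imaging.camera_model(n);print(n,m)
    cv2.imwrite(f"pics/{n}0.png",imaging.capture(n)[:,:,::-1])
E
```

```text
pics
{'time_s': 0.0, 'joint_positions': array([ 5.54347831e+01,  3.02791287e+01,  8.21581507e+01, -9.82515892e-04,
        6.76877874e+01, -1.02264619e+01]), 'qvel': array([ 0.04743448, -0.04642099, -0.02391313, -0.01995486,  0.03155412,
        0.0546485 ]), 'tau': array([-4.73796626e-04, -4.40047967e+01, -1.76590294e+01,  6.33142982e-02,
        5.82370616e-02, -1.67531516e-04]), 'position': array([0.25708853, 0.56879471, 0.19406016]), 'tcp_rot': array([[-9.11127181e-01,  4.12123474e-01, -1.22534929e-03],
       [ 4.12125128e-01,  9.11125466e-01, -1.80651624e-03],
       [ 3.71939194e-04, -2.15096329e-03, -9.99997618e-01]]), 'force': array([-0.45865947,  0.47445804,  0.43805192]), 'moment': array([0.04138859, 0.01769136, 0.03644504]), 'grasp_force': 0.0, 'opening': 1.000130180031034}
scene {'fx': 562.7826745871671, 'fy': 562.7826745871671, 'cx': 317.5244269297842, 'cy': 223.76730706818464, 'T': array([[-0.80752286,  0.47000065, -0.35637931,  0.87949659],
       [ 0.58982799,  0.64024993, -0.49212089,  0.4854885 ],
       [-0.00312531, -0.60760136, -0.794236  ,  0.83857972],
       [ 0.        ,  0.        ,  0.        ,  1.        ]])}
side {'fx': 473.66968817206737, 'fy': 473.66968817206737, 'cx': 311.6303631451974, 'cy': 243.33252200548787, 'T': array([[ 0.95458566, -0.2242573 ,  0.19615016,  0.38862907],
       [-0.29783846, -0.73517858,  0.60893735, -0.41344123],
       [ 0.00764675, -0.63970393, -0.76858338,  0.59461101],
       [ 0.        ,  0.        ,  0.        ,  1.        ]])}
wrist {'fx': 418.7635751748315, 'fy': 418.7635751748315, 'cx': 322.44589429664256, 'cy': 241.45184575665098, 'T': array([[ 0.41190245,  0.87031115,  0.26999053,  0.18234245],
       [ 0.91122573, -0.3927527 , -0.12414901,  0.60247407],
       [-0.00200876,  0.2971596 , -0.95482571,  0.38497501],
       [ 0.        ,  0.        ,  0.        ,  1.        ]])}
```

View pics/scene0.png

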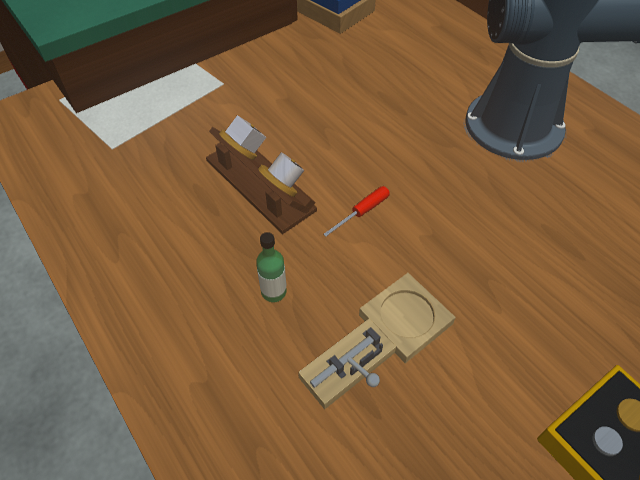

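View pics/side0.png

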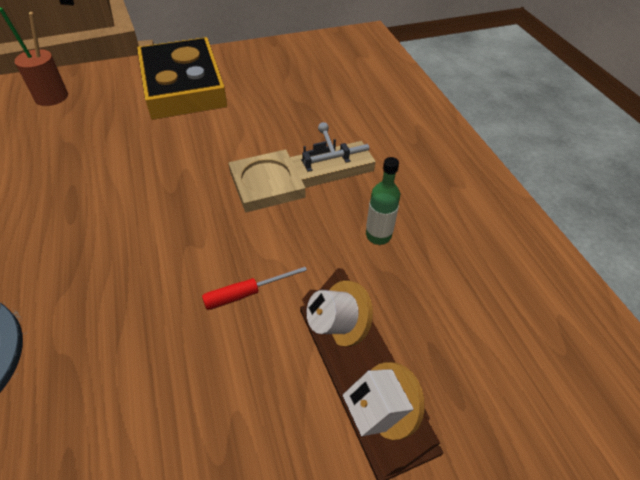

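The round-backed clock is the one nearer the jig: side (335,312), scene (285,170). The square-backed one is at side (380,400), scene (245,133). The nest is at scene (407,315), the knob at scene (373,380) and side (323,127), and the bottle base at scene (273,297).

```bash
cat > h.py <<'E'
import numpy as np
from rig import bot, imaging
def ray(m,p):
    d=m["T"][:3,:3]@np.array([(p[0]-m["cx"])/m["fx"],(p[1]-m["cy"])/m["fy"],1]);return m["T"][:3,3],d/np.linalg.norm(d)
def plane(m,p,z):
    o,d=ray(m,p);return o+d*(z-o[2])/d[2]
def tri(m1,p1,m2,p2):
    o,d=ray(m1,p1);q,e=ray(m2,p2);n=np.linalg.lstsq(np.c_[d,-e],q-o,rcond=None)[0]
    a,b=o+n[0]*d,q+n[1]*e;return (a+b)/2,np.linalg.norm(a-b)
def proj(m,X):
    c=m["T"][:3,:3].T@(np.array(X)-m["T"][:3,3]);return m["fx"]*c[0]/c[2]+m["cx"],m["fy"]*c[1]/c[2]+m["cy"]
E
python3 - <<'E'
from h import *
import cv2
np.set_printoptions(precision=4,suppress=True)
S,D=imaging.camera_model("scene"),imaging.camera_model("side")
for n,a,b in [("round",(285,170),(335,312)),("square",(245,133),(380,400)),("knob",(373,380),(323,127)),("bottlecap",(267,238),(392,165)),]:
    print(n,*tri(S,a,D,b))
print("bottle",plane(S,(273,297),0),plane(D,(380,238),0))
print("nest",plane(S,(407,315),.024))
for p in [(408,274),(455,319),(405,358),(361,311),(299,376),(325,405)]: print(p,plane(S,p,.024))
for n in("scene","side"):
    im=cv2.imread(f"pics/{n}0.png")
    c=im[100:410,200:470] if n=="scene" else im[110:480,190:450]
    cv2.imwrite(f"pics/{n}c.png",cv2.resize(c,None,fx=1.6,fy=1.6,interpolation=cv2.INTER_CUBIC) if n=="side" else cv2.resize(c,None,fx=1.9,fy=1.9,interpolation=cv2.INTER_CUBIC))
E
```

```text
round [ 0.5142 -0.121   0.079 ] 0.0014772191129381201
square [ 0.5237 -0.2443  0.0827] 0.0016104584344661646
knob [0.6308 0.2771 0.055 ] 0.00036253805598463135
bottlecap [0.6505 0.0386 0.1552] 0.001478364963920919
bottle [0.6573 0.048  0.    ] [0.6518 0.0357 0.    ]
nest [0.5069 0.2169 0.024 ]
(408, 274) [0.4532 0.1591 0.024 ]
(455, 319) [0.4493 0.268  0.024 ]
(405, 358) [0.5589 0.2707 0.024 ]
(361, 311) [0.5624 0.1671 0.024 ]
(299, 376) [0.7073 0.1979 0.024 ]
(325, 405) [0.702  0.2566 0.024 ]
```

The measurements agree with each other: jig yaw is about 3°, the nest is near (0.505, 0.216), the can's middle is near (0.514, -0.121, 0.079), and rack yaw is about 4°. Next I move above the rack for a close look.

Emit:
drive_tool(
  deltas="87 232 -689 20 0.5;87 232 -689 20 0.5;87 232 -689 20 0.5;87 232 -689 20 0.5;87 232 -689 20 0.5;87 232 -689 20 0.5;87 232 -689 20 0.5;87 232 -689 20 0.5;87 232 -689 20 0.5;87 232 -689 20 0.5;87 232 -689 20 0.5;87 232 -689 20 0.5",
)

```text
time_s: 1.35
position: [0.4477, 0.0033, 0.2115]
tcp_rot: [[-0.997, -0.075, 0.0], [-0.075, 0.997, 0.0], [-0.0, 0.0, -1.0]]
force: [1.8, 1.3, -0.4]
opening: 0.996
grasp_force: 0.0
```

Emit:
drive_tool(
  deltas="87 0 0 0 0;87 0 0 0 0;87 0 0 0 0;87 0 0 0 0",
)

```text
time_s: 1.75
position: [0.4466, 0.0068, 0.2112]
tcp_rot: [[-0.997, -0.077, -0.001], [-0.077, 0.997, 0.0], [0.001, 0.001, -1.0]]
force: [0.3, 1.0, 0.2]
opening: 1.004
grasp_force: 0.0
```

Emit:
drive_tool(
  deltas="87 43 -127 -6 0;87 43 -127 -6 0;87 43 -127 -6 0;87 43 -127 -6 0;87 43 -127 -6 0;87 43 -127 -6 0",
)

```text
time_s: 2.35
position: [0.4896, -0.1196, 0.2052]
tcp_rot: [[-0.997, -0.077, -0.002], [-0.077, 0.997, 0.001], [0.001, 0.001, -1.0]]
force: [0.9, 0.3, 0.7]
opening: 1.001
grasp_force: 0.0
```

```bash
python3 - <<'E'
from h import *
import cv2,pickle
s=bot.read_state();m=imaging.camera_model("wrist");pickle.dump(m,open("m1.p","wb"))
print(s["position"],m["T"]);cv2.imwrite("pics/w1.png",imaging.capture("wrist")[:,:,::-1])
E
```

```text
[ 0.48962815 -0.11957907  0.20519261] [[-0.07748187  0.95228988  0.29519576  0.40782157]
 [ 0.99699238  0.07351455  0.02453174 -0.12681099]
 [ 0.00166015  0.29620869 -0.9551218   0.39609309]
 [ 0.          0.          0.          1.        ]]
```

View pics/w1.png

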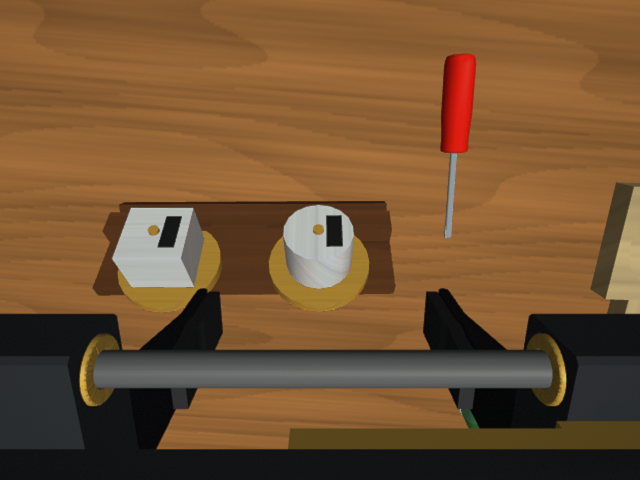

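The round can's end shaft is at (318,229) and the square can's at (153,230). The rack's front edge runs nearly level from (120,204) to (385,202). In the side view the shafts are at about (320,312) and (363,404).

```bash
python3 - <<'E'
from h import *
import pickle
np.set_printoptions(precision=4,suppress=True)
W=pickle.load(open("m1.p","rb"));D=imaging.camera_model("side")
a=tri(W,(318.5,229.5),D,(320,312));b=tri(W,(153.5,230),D,(363.5,404));print(a,b)
for z in(.086,.09,.094): print(plane(W,(318.5,229.5),z),plane(W,(153.5,230),z))
print([plane(W,p,0) for p in((120,204),(385,202))])
E
```

```text
(array([ 0.4937, -0.1226,  0.0905]), np.float64(0.0012118018098007596)) (array([ 0.5029, -0.2466,  0.092 ]), np.float64(0.0006539014468141996))
[ 0.4943 -0.1226  0.086 ] [ 0.5045 -0.249   0.086 ]
[ 0.4932 -0.1227  0.09  ] [ 0.5032 -0.2474  0.09  ]
[ 0.4921 -0.1227  0.094 ] [ 0.502  -0.2458  0.094 ]
[array([ 0.5076, -0.3139,  0.    ]), array([ 0.486 , -0.0597,  0.    ])]
```

Emit:
drive_tool(
  deltas="87 18 -2 -40 0;87 18 -2 -80 0;87 18 -2 -110 0;87 18 -2 -130 0;87 18 -2 -138 0;87 18 -2 -138 0;87 18 -2 -138 0",
)

```text
time_s: 3.1
position: [0.5092, -0.1234, 0.0683]
tcp_rot: [[-0.997, -0.076, 0.001], [-0.076, 0.997, -0.001], [-0.001, -0.001, -1.0]]
force: [-0.4, 0.1, -0.2]
opening: 1.002
grasp_force: 0.0
```

Emit:
drive_tool(
  deltas="40 0 0 0 0;40 0 0 0 0;40 0 0 0 0;40 0 0 0 0;40 0 0 0 0;40 0 0 0 0;40 0 0 0 0;40 0 0 0 0",
)

```text
time_s: 3.9
position: [0.5075, -0.1222, 0.0673]
tcp_rot: [[-0.997, -0.075, -0.002], [-0.075, 0.997, 0.002], [0.002, 0.003, -1.0]]
force: [-1.3, 4.8, 3.2]
opening: 0.552
grasp_force: 29.4
```

Emit:
drive_tool(
  deltas="40 3 0 4 0;40 6 0 8 0;40 8 1 12 0;40 11 1 16 0;40 14 1 20 0;40 16 1 24 0;40 16 1 24 0;40 16 1 24 0",
)

```text
time_s: 4.7
position: [0.5247, -0.1228, 0.0917]
tcp_rot: [[-0.997, -0.075, 0.0], [-0.075, 0.997, -0.0], [-0.0, -0.0, -1.0]]
force: [0.6, 0.4, -3.5]
opening: 0.554
grasp_force: 28.8
```

```bash
python3 - <<'E'
from h import *
import cv2
s=bot.read_state();print(s["position"],s["force"],s["moment"],s["opening"],s["grasp_force"])
a=cv2.imread("pics/side0.png")
b=imaging.capture("side")[:,:,::-1]
c=imaging.capture("wrist")[:,:,::-1]
cv2.imwrite("pics/s2.png",np.hstack([cv2.resize(b[180:450,220:470],None,fx=1.6,fy=1.6),cv2.resize(c[180:450,150:400],None,fx=1.6,fy=1.6)])[:, :800])
E
```

```text
[ 0.52470581 -0.12277195  0.09171034] [ 0.61811008  0.3651469  -3.51411333] [0.0553778  0.01711305 0.04286302] 0.5535779712408366 28.845222294330597
```

View pics/s2.png

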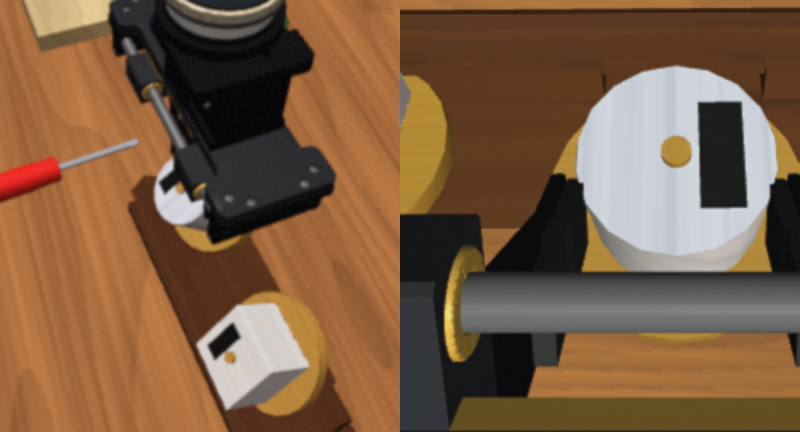

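The clock is held and clear of the ledge, with its tilt kept (end shaft at wrist pixel about (322,274)). Since the tool can't tilt, I'll swing the clock to face down in the grip, bearing its dial against the board's top edge.

Emit:
drive_tool(
  deltas="40 4 0 6 0;40 8 1 11 0;40 11 1 16 0;40 11 1 16 0;40 17 1 17 0;40 23 2 17 0;40 29 2 16 0;40 34 3 15 0;40 34 3 15 0",
)

```text
time_s: 5.7
position: [0.5598, -0.1199, 0.1065]
tcp_rot: [[-0.997, -0.076, 0.001], [-0.076, 0.997, -0.001], [-0.001, -0.001, -1.0]]
force: [-1.3, 0.5, 0.5]
opening: 0.55
grasp_force: 28.9
```

Emit:
drive_tool(
  deltas="40 5 0 -2 0;40 10 1 -5 0;40 14 1 -8 0;40 17 1 -11 0;40 17 1 -11 0;40 17 1 -11 0",
)

```text
time_s: 6.3
position: [0.5816, -0.1187, 0.0985]
tcp_rot: [[-0.997, -0.073, 0.013], [-0.073, 0.997, -0.001], [-0.013, -0.002, -1.0]]
force: [5.4, 4.5, 10.7]
opening: 0.547
grasp_force: 29.6
```

```bash
python3 - <<'E'
from h import *
import cv2
s=bot.read_state();print(s["position"],s["force"],s["moment"],s["opening"],s["grasp_force"])
b=imaging.capture("scene")[:,:,::-1]
c=imaging.capture("wrist")[:,:,::-1]
cv2.imwrite("pics/s3.png",np.hstack([cv2.resize(b[60:240,150:350],None,fx=2.,fy=2.)[:360],cv2.resize(c[180:405,150:400],None,fx=1.6,fy=1.6)]))
E
```

```text
[ 0.58155472 -0.11874366  0.09846542] [ 5.40377121  4.49261685 10.7402203 ] [ 0.78191648 -0.8032822  -0.04487156] 0.5474245732935951 29.552053213119507
```

View pics/s3.png

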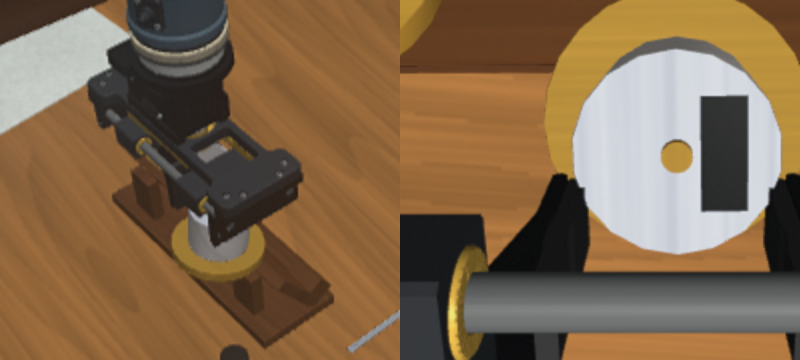

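Emit:
drive_tool(
  deltas="40 0 0 25 0;40 -10 0 45 0;40 -40 20 60 0;40 -65 60 60 0;40 -72 100 60 0;40 -75 150 60 0;40 -75 200 60 0;40 -76 250 60 0;40 -76 290 60 0;40 -76 320 60 0;40 -76 334 60 0;40 -76 334 60 0",
)

```text
time_s: 7.6
position: [0.499, 0.2168, 0.1548]
tcp_rot: [[-0.997, -0.078, -0.001], [-0.078, 0.997, -0.0], [0.001, -0.0, -1.0]]
force: [0.2, 0.2, -3.7]
opening: 0.536
grasp_force: 28.3
```

```bash
python3 - <<'E'
from h import *
import cv2,pickle
s=bot.read_state();W=imaging.camera_model("wrist");pickle.dump((s,W),open("m4.p","wb"))
print(s["position"],s["tcp_rot"],s["force"],s["moment"],s["opening"],s["grasp_force"])
c=imaging.capture("wrist")[:,:,::-1];b=imaging.capture("side")[:,:,::-1]
cv2.imwrite("pics/w4.png",c);cv2.imwrite("pics/s4.png",b)
cv2.imwrite("pics/v4.png",np.hstack([cv2.resize(b[100:325,180:380],None,fx=1.6,fy=1.6),cv2.resize(c[100:325,160:460],None,fx=1.6,fy=1.6)]))
E
```

```text
[0.49904935 0.21677357 0.15479377] [[-9.96943907e-01 -7.81166092e-02 -8.00943162e-04]
 [-7.81165205e-02  9.96944226e-01 -1.41490020e-04]
 [ 8.09548381e-04 -7.84907207e-05 -9.99999669e-01]] [ 0.2361171   0.2373523  -3.71021252] [-0.03048831  0.00031709  0.06235291] 0.5363943949165499 28.323270678520203
```

View pics/v4.png

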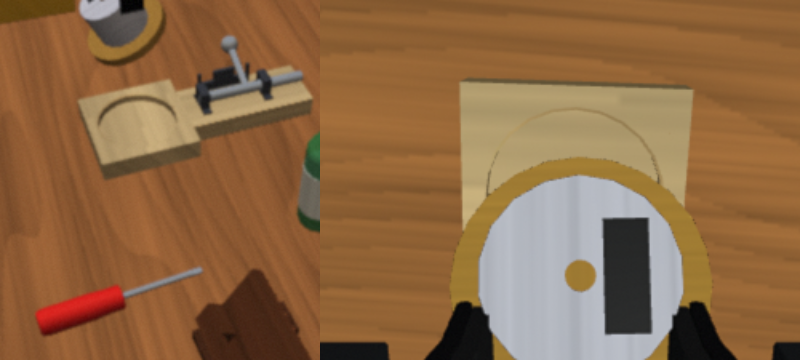

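The clock hangs nearly level above the nest. In the wrist view its end shaft is at about (322,272), its rim top at row 198, and the nest mouth shows behind it. I'll work out the tilt and the nest offset from colour masks.

```bash
python3 - <<'E'
from h import *
import cv2,pickle
np.set_printoptions(precision=4,suppress=True)
s,W=pickle.load(open("m4.p","rb"));im=cv2.imread("pics/w4.png");hsv=cv2.cvtColor(im,cv2.COLOR_BGR2HSV)
print(hsv[272,322],hsv[200,322],hsv[240,300],hsv[160,270],hsv[120,400])
br=cv2.inRange(hsv,(15,120,60),(30,255,255))
br[:, :235]=0;br[:,415:]=0;br[:190]=0
wh=cv2.inRange(hsv,(0,0,120),(179,60,255));wh[330:]=0
def top(mask,x): r=np.where(mask[:,x])[0]; return r[0] if len(r) else None
xs=range(280,366,10);print("rim top",[(x,top(br,x)) for x in xs]);print("can top",[(x,top(wh,x)) for x in xs])
c=max(cv2.findContours(wh,0,2)[0],key=cv2.contourArea);print("white bbox",cv2.boundingRect(c))
p=s["position"];fx=np.array([-.997,-.078,0])
for t in (-10,-5,0,5,10):  # clock z leans t deg to front
    a=np.radians(t);z=np.array([0,0,1])*np.cos(a)+fx*np.sin(a);f=fx*np.cos(a)-np.array([0,0,1])*np.sin(a)
    P=p+[0,0,.014];E=P+.017*z;R=P-.023*z
    print(t,"E",proj(W,E),"can",proj(W,E+.027*f)[1],"rim",proj(W,R+.042*f)[1])
D=imaging.camera_model("side");print(proj(D,p),proj(D,p+[0,0,.03]))
E
```

```text
[ 20 172 157] [ 20 174 161] [112  15 191] [ 21  96 180] [ 15 163 144]
rim top [(280, np.int64(210)), (290, np.int64(205)), (300, np.int64(201)), (310, np.int64(200)), (320, np.int64(198)), (330, np.int64(199)), (340, np.int64(200)), (350, np.int64(203)), (360, np.int64(207))]
can top [(280, np.int64(225)), (290, np.int64(219)), (300, np.int64(214)), (310, np.int64(212)), (320, np.int64(210)), (330, np.int64(211)), (340, np.int64(212)), (350, np.int64(217)), (360, np.int64(222))]
white bbox (259, 209, 128, 121)
-10 E (np.float64(323.7988249121951), np.float64(320.9439229699433)) can 266.2558871120272 rim 194.43227755344896
-5 E (np.float64(323.80489576949986), np.float64(318.04579792793885)) can 260.1910055719323 rim 196.024023105645
0 E (np.float64(323.81000433329916), np.float64(314.96155096023574)) can 254.5698826918043 rim 198.28936949515082
5 E (np.float64(323.8140928597325), np.float64(311.7195281122208)) can 249.44013396074286 rim 201.17322960894114
10 E (np.float64(323.81711492559157), np.float64(308.35034373793394)) can 244.83974529810325 rim 204.62227829271382
(np.float64(257.0549647639586), np.float64(111.620972662257)) (np.float64(255.45902797141414), np.float64(94.78698234792543))
```

View pics/s4.png

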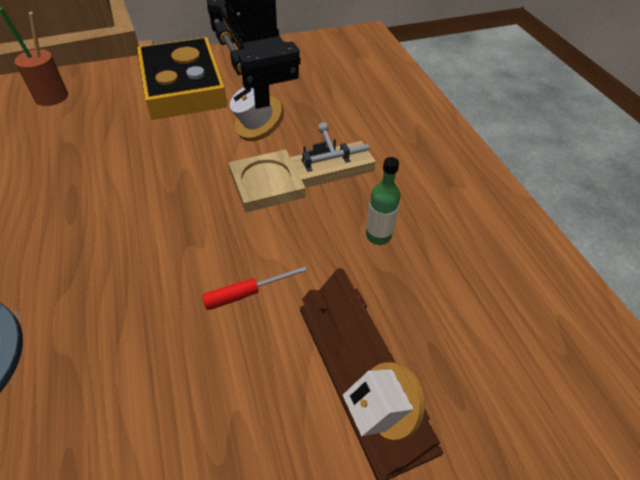

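The side view shows the can still leaning about 30° to the front, with the rim centre at about (258,118). I'll solve for the lean.

```bash
cat > tilt.py <<'E'
from h import *
from scipy.optimize import least_squares
def tilt(s,W,Ep,cantop,rimtop,width):
    p=s["position"];fx=-np.array([.997,.078,0]);k=np.array([0,0,1])
    def geo(v):
        a=np.radians(v[0]);z=k*np.cos(a)+fx*np.sin(a);f=fx*np.cos(a)-k*np.sin(a)
        E=p+fx*v[1]/1e3+k*v[2]/1e3;return E,z,f
    def res(v):
        E,z,f=geo(v);y=np.cross(k,fx)*.027
        return [proj(W,E)[1]-Ep,proj(W,E+.027*f)[1]-cantop,min(proj(W,E-.04*z+.042*f)[1],proj(W,E-.05*z+.042*f)[1])-rimtop,abs(proj(W,E+y)[0]-proj(W,E-y)[0])-width]
    r=least_squares(res,[20,10,30]);E,z,f=geo(r.x)
    print("lean",r.x,"res",r.fun,"rel TCP(mm): E",(E-p)*1e3,"C",(E-.05*z-p)*1e3,"low",(E-.05*z+.042*f-p)*1e3,"high",(E-.05*z-.042*f-p)*1e3)
E
python3 - <<'E'
from tilt import *
import pickle
np.set_printoptions(precision=1,suppress=True)
s,W=pickle.load(open("m4.p","rb"));tilt(s,W,272,209.5,198,128)
E
```

```text
lean [25.3 17.4 25.9] res [ 0.1 -0.1  0.  -0. ] rel TCP(mm): E [-17.4  -1.4  25.9] C [  3.9   0.3 -19.3] low [-33.9  -2.7 -37.2] high [41.8  3.3 -1.3]
```

The lean is 25°, with the low edge 34 mm in front of the tool and 37 mm below it. Pressing that edge on the nest floor should therefore level the clock. First I'll refine the nest position from this close view.

```bash
python3 - <<'E'
from h import *
import pickle
np.set_printoptions(precision=4,suppress=True)
s,W=pickle.load(open("m4.p","rb"))
a=plane(W,(247.5,151),.024);b=plane(W,(392.5,156.5),.024);n=plane(W,(319.5,167.5),.024)
d=(b-a)[:2];print(a,b,n,np.linalg.norm(d));y=d/np.linalg.norm(d);x=np.array([y[1],-y[0]])
print("yaw",np.degrees(np.arctan2(x[1],x[0])),"nest",(a+b)[:2]/2+.055*x,n[:2]+.0435*x)
E
```

```text
[0.45   0.1557 0.024 ] [0.4455 0.2652 0.024 ] [0.4581 0.2108 0.024 ] 0.10956871144345945
yaw 2.355713261093388 nest [0.5027 0.2127] [0.5015 0.2126]
```

Emit:
drive_tool(
  deltas="40 0 -3 -30 0;40 0 -3 -60 0;40 0 -3 -80 0;40 0 -3 -92 0;40 0 -3 -98 0;40 0 -3 -98 0;40 0 -3 -98 0",
)

```text
time_s: 8.4
position: [0.5005, 0.2121, 0.0582]
tcp_rot: [[-0.997, -0.075, 0.002], [-0.075, 0.997, 0.0], [-0.002, 0.0, -1.0]]
force: [0.4, -0.3, -2.8]
opening: 0.54
grasp_force: 28.3
```

Emit:
drive_tool(
  deltas="40 0 0 -2 0;40 0 0 -4 0;40 0 0 -5 0;40 1 0 -6 0;40 2 0 -7 0;40 3 0 -8 0;40 3 0 -8 0",
)

```text
time_s: 9.1
position: [0.5028, 0.2123, 0.0493]
tcp_rot: [[-0.997, -0.075, 0.0], [-0.075, 0.997, 0.0], [-0.0, 0.0, -1.0]]
force: [-0.9, -1.1, -2.7]
opening: 0.541
grasp_force: 28.3
```

```bash
cat > meas.py <<'E'
from tilt import *
import cv2,sys
np.set_printoptions(precision=1,suppress=True)
s=bot.read_state();W=imaging.camera_model("wrist");im=imaging.capture("wrist")[:,:,::-1].copy()
cv2.imwrite(f"pics/{sys.argv[1]}.png",im)
hsv=cv2.cvtColor(im,cv2.COLOR_BGR2HSV)
wh=cv2.inRange(hsv,(90,0,110),(179,60,255));wh[400:]=0
br=cv2.inRange(hsv,(17,140,60),(24,255,255))
c=max(cv2.findContours(wh,0,2)[0],key=cv2.contourArea);bb=cv2.boundingRect(c)
xm=bb[0]+bb[2]//2;h=c[c[:,0,1]<bb[1]+bb[3]*.5] # upper half
rt=[np.where(br[:bb[1],x])[0] for x in range(xm-8,xm+9,4)];print("bb",bb,"rim",[(r[0],r[-1]) if len(r) else None for r in rt])
sh=br.copy();sh[:bb[1]+20]=0;sh[:,:xm-18]=0;sh[:,xm+18:]=0;sh[bb[1]+90:]=0
M=cv2.moments(sh);Ex,Ey=M["m10"]/M["m00"],M["m01"]/M["m00"];print("E",Ex,Ey,"pos",s["position"]*1e3,"F",s["force"],"M",s["moment"],s["opening"])
r=[q[-1]-q.size+1 for q in rt if len(q)]
tilt(s,W,Ey,bb[1],float(np.median(r)),bb[2])
E
python3 meas.py w5
```

```text
bb (259, 210, 128, 129) rim [(np.int64(199), np.int64(209)), (np.int64(199), np.int64(208)), (np.int64(198), np.int64(208)), (np.int64(199), np.int64(208)), (np.int64(199), np.int64(209))]
E 322.28195488721803 271.70676691729324 pos [502.8 212.3  49.3] F [-0.9 -1.1 -2.7] M [ 0.   0.1 -0. ] 0.5408324840939587
lean [26.  17.4 25.7] res [ 0.3 -0.4  0.1 -0.2] rel TCP(mm): E [-17.4  -1.4  25.7] C [  4.5   0.4 -19.2] low [-33.1  -2.6 -37.6] high [42.1  3.3 -0.8]
```

Emit:
drive_tool(
  deltas="40 0 1 -1 0;40 0 1 -2 0;40 0 1 -3 0;40 0 1 -3 0",
)

```text
time_s: 9.55
position: [0.5048, 0.2135, 0.0474]
tcp_rot: [[-0.997, -0.075, 0.005], [-0.075, 0.997, 0.001], [-0.005, 0.0, -1.0]]
force: [3.5, -1.2, 2.1]
opening: 0.542
grasp_force: 29.1
```

Emit:
drive_tool(
  deltas="40 1 0 -1 0;40 2 0 -2 0;40 3 0 -3 0;40 4 0 -4 0;40 4 0 -4 0",
)

```text
time_s: 10.05
position: [0.511, 0.2138, 0.0441]
tcp_rot: [[-0.997, -0.075, 0.009], [-0.075, 0.997, 0.001], [-0.009, 0.001, -1.0]]
force: [4.5, -1.2, 5.9]
opening: 0.538
grasp_force: 29.6
```

```bash
python3 meas.py w6
```

```text
bb (258, 209, 129, 130) rim [(np.int64(186), np.int64(208)), (np.int64(185), np.int64(207)), (np.int64(185), np.int64(207)), (np.int64(185), np.int64(207)), (np.int64(186), np.int64(208))]
E 322.2189781021898 273.86131386861314 pos [511.  213.8  44.1] F [ 4.5 -1.2  5.9] M [-0.1 -0.9 -0. ] 0.5383124062205026
lean [17.2 17.6 27.4] res [-0.1  0.1 -0.   0.1] rel TCP(mm): E [-17.5  -1.4  27.4] C [ -2.8  -0.2 -20.4] low [-42.8  -3.4 -32.8] high [37.2  2.9 -8. ]
```

Emit:
drive_tool(
  deltas="40 1 0 -1 0;40 3 0 -2 0;40 4 0 -3 0;40 5 0 -4 0;40 5 0 -5 0;40 5 0 -5 0",
)

```text
time_s: 10.7
position: [0.5176, 0.2142, 0.0396]
tcp_rot: [[-0.997, -0.075, 0.012], [-0.075, 0.997, 0.002], [-0.012, 0.001, -1.0]]
force: [6.1, -0.3, 8.2]
opening: 0.536
grasp_force: 29.7
```

```bash
python3 meas.py w7
```

```text
bb (258, 209, 130, 130) rim [(np.int64(176), np.int64(206)), (np.int64(175), np.int64(205)), (np.int64(175), np.int64(205)), (np.int64(176), np.int64(205)), (np.int64(176), np.int64(206))]
E 322.24295774647885 276.1654929577465 pos [517.6 214.2  39.6] F [ 6.1 -0.3  8.2] M [-0.  -1.1  0.1] 0.5363750381603375
lean [11.1 17.8 29.2] res [-0.9  0.9  0.   0.5] rel TCP(mm): E [-17.8  -1.4  29.2] C [ -8.1  -0.6 -19.8] low [-49.2  -3.8 -27.9] high [ 33.    2.6 -11.7]
```

Emit:
drive_tool(
  deltas="40 0 0 2 0;40 -2 0 2 0;40 -2 0 0 0;40 -1 0 -2 0;40 0 0 -4 0;40 0 0 -5 0;40 0 0 -5 0",
)

```text
time_s: 11.45
position: [0.5199, 0.2143, 0.0373]
tcp_rot: [[-0.997, -0.074, 0.017], [-0.074, 0.997, 0.003], [-0.017, 0.002, -1.0]]
force: [7.2, -2.3, 22.8]
opening: 0.538
grasp_force: 30.0
```

```bash
python3 meas.py w8
```

```text
bb (257, 210, 131, 128) rim [(np.int64(172), np.int64(202)), (np.int64(171), np.int64(202)), (np.int64(129), np.int64(201)), (np.int64(171), np.int64(201)), (np.int64(171), np.int64(202))]
E 321.82252559726965 276.8191126279863 pos [519.9 214.3  37.3] F [ 7.2 -2.3 22.8] M [-0.1 -1.  -0.1] 0.5383302443982431
lean [ 8.1 18.1 30.4] res [-0.7  0.6  0.   0.4] rel TCP(mm): E [-18.   -1.4  30.4] C [-11.   -0.9 -19.2] low [-52.5  -4.1 -25.1] high [ 30.4   2.4 -13.3]
```

Emit:
drive_tool(
  deltas="40 0 0 2 0;40 0 0 4 0;40 -3 0 4 0;40 -6 0 4 0;40 -7 0 4 0;40 -7 0 3 0;40 -7 0 3 0",
)

```text
time_s: 12.2
position: [0.5155, 0.2148, 0.0395]
tcp_rot: [[-0.997, -0.075, 0.023], [-0.075, 0.997, 0.004], [-0.023, 0.002, -1.0]]
force: [9.8, -0.2, 13.9]
opening: 0.539
grasp_force: 30.5
```

```bash
python3 meas.py w9; python3 - <<'E'
import cv2
im=cv2.imread("pics/w9.png");cv2.imwrite("pics/w9c.png",cv2.resize(im[100:340,160:480],None,fx=2.4,fy=2.4))
E
```

```text
bb (257, 209, 131, 129) rim [(np.int64(175), np.int64(205)), (np.int64(174), np.int64(204)), (np.int64(174), np.int64(204)), (np.int64(137), np.int64(204)), (np.int64(175), np.int64(205))]
E 321.90972222222223 275.9861111111111 pos [515.5 214.8  39.5] F [ 9.8 -0.2 13.9] M [-0.1 -1.9  0.1] 0.5385262610370618
lean [10.7 18.5 30.1] res [-0.6  0.6  0.   0.3] rel TCP(mm): E [-18.5  -1.4  30.1] C [ -9.2  -0.7 -19. ] low [-50.4  -3.9 -26.8] high [ 31.9   2.5 -11.2]
```

View pics/w9c.png

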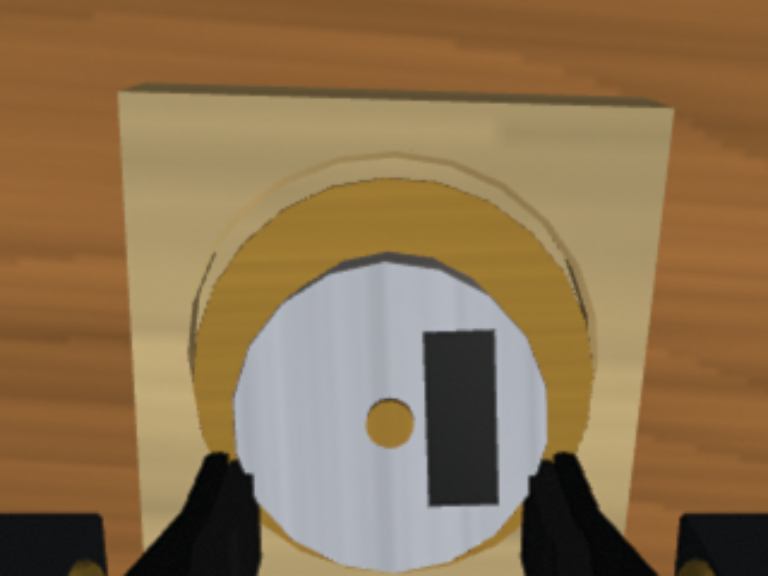

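The rim's front is at crop row 178 and the nest's front wall at row 153, so the rim sits about 5 mm too far back. It is centred sideways. I'll lift clear of the floor, shift forward and press again.

Emit:
drive_tool(
  deltas="40 0 0 4 0;40 0 0 8 0;40 -2 0 8 0;40 -4 0 8 0;40 -5 0 8 0;40 -5 0 8 0",
)

```text
time_s: 12.85
position: [0.5051, 0.214, 0.0458]
tcp_rot: [[-0.997, -0.076, 0.012], [-0.076, 0.997, 0.002], [-0.012, 0.001, -1.0]]
force: [7.2, -0.6, 11.8]
opening: 0.539
grasp_force: 30.1
```

```bash
python3 meas.py w10; python3 - <<'E'
from h import *
W=imaging.camera_model("wrist")
for r in (161,162,163,164,165,166,167): print(r,plane(W,(323,r),.024))
im=__import__("cv2").imread("pics/w10.png");print(im[150:185,322].tolist())
E
```

```text
bb (258, 209, 129, 130) rim [(np.int64(156), np.int64(208)), (np.int64(190), np.int64(207)), (np.int64(190), np.int64(207)), (np.int64(190), np.int64(207)), (np.int64(191), np.int64(208))]
E 322.02247191011236 272.67790262172286 pos [505.1 214.   45.8] F [ 7.2 -0.6 11.8] M [-0.2 -1.2  0.1] 0.5391169636536869
lean [20.9 17.9 27. ] res [ 0.2 -0.2  0.  -0.1] rel TCP(mm): E [-17.9  -1.4  27. ] C [ -0.   -0.  -19.7] low [-39.1  -3.1 -34.7] high [39.1  3.1 -4.7]
161 [0.44709603 0.20932176 0.024     ]
162 [0.44758977 0.20935946 0.024     ]
163 [0.44808424 0.20939722 0.024     ]
164 [0.44857942 0.20943503 0.024     ]
165 [0.44907534 0.2094729  0.024     ]
166 [0.44957198 0.20951082 0.024     ]
167 [0.45006934 0.2095488  0.024     ]
[[54, 100, 148], [53, 101, 148], [53, 100, 147], [53, 99, 145], [51, 97, 144], [51, 97, 143], [53, 93, 131], [54, 83, 102], [53, 82, 97], [51, 80, 95], [50, 78, 93], [57, 87, 103], [93, 134, 152], [105, 149, 169], [106, 150, 169], [105, 150, 169], [106, 150, 170], [106, 151, 171], [107, 152, 172], [108, 153, 173], [109, 153, 175], [110, 155, 176], [110, 156, 176], [111, 157, 177], [112, 157, 178], [110, 155, 176], [110, 155, 176], [108, 154, 175], [107, 152, 173], [108, 152, 172], [107, 150, 171], [105, 149, 169], [95, 140, 162], [85, 130, 155], [86, 132, 157]]
```

Emit:
drive_tool(
  deltas="40 2 0 -1 0;40 5 0 -2 0;40 7 1 -4 0;40 9 1 -5 0;40 11 1 -7 0;40 13 1 -9 0;40 14 1 -10 0;40 14 1 -10 0;40 14 1 -4 0;40 14 1 2 0;40 14 1 6 0;40 14 1 6 0",
)

```text
time_s: 14.1
position: [0.5116, 0.2142, 0.0488]
tcp_rot: [[-0.997, -0.075, -0.003], [-0.075, 0.997, -0.0], [0.003, -0.0, -1.0]]
force: [0.0, 0.3, -3.0]
opening: 0.537
grasp_force: 28.1
```

```bash
python3 meas.py w11
```

```text
bb (259, 208, 128, 130) rim [(np.int64(192), np.int64(207)), (np.int64(191), np.int64(206)), (np.int64(191), np.int64(206)), (np.int64(145), np.int64(207)), (np.int64(192), np.int64(207))]
E 322.1735849056604 271.4075471698113 pos [511.6 214.2  48.8] F [ 0.   0.3 -3. ] M [ 0.  -0.1  0. ] 0.5367093143186167
lean [21.1 17.6 25.9] res [ 0. -0.  0. -0.] rel TCP(mm): E [-17.6  -1.4  25.9] C [  0.4   0.  -20.7] low [-38.7  -3.  -35.9] high [39.4  3.1 -5.6]
```

Emit:
drive_tool(
  deltas="40 0 0 4 0;40 -5 0 4 0;40 -10 0 4 0;40 -10 0 4 0;40 -10 0 0 0;40 -10 0 -3 0;40 -8 0 -6 0;40 -5 0 -9 0;40 -2 0 -12 0;40 0 0 -15 0;40 2 0 -18 0;40 2 0 -18 0",
)

```text
time_s: 15.35
position: [0.5182, 0.2146, 0.0319]
tcp_rot: [[-0.997, -0.075, 0.005], [-0.075, 0.997, 0.001], [-0.005, 0.001, -1.0]]
force: [5.5, 1.2, 2.9]
opening: 0.537
grasp_force: 29.1
```

```bash
python3 meas.py w12
```

```text
bb (257, 212, 132, 125) rim [(np.int64(163), np.int64(195)), (np.int64(162), np.int64(194)), (np.int64(162), np.int64(194)), (np.int64(163), np.int64(194)), (np.int64(163), np.int64(195))]
E 322.2366666666667 278.57 pos [518.2 214.6  31.9] F [5.5 1.2 2.9] M [ 0.2 -0.8 -0. ] 0.5370604204527508
lean [ 2.3 17.5 32.1] res [-0.8  0.7  0.1  0.4] rel TCP(mm): E [-17.5  -1.4  32.1] C [-15.5  -1.2 -17.9] low [-57.4  -4.5 -19.5] high [ 26.3   2.1 -16.2]
```

The lean is down to about 2° and the dial centre is at (0.5027, 0.2134, 0.014), so the clock is essentially home. I'll press a little more.

Emit:
drive_tool(
  deltas="40 1 0 -2 0;40 2 0 -4 0;40 2 0 -5 0;40 2 0 -5 0",
)

```text
time_s: 15.8
position: [0.5219, 0.2153, 0.0297]
tcp_rot: [[-0.997, -0.075, 0.009], [-0.075, 0.997, 0.002], [-0.009, 0.001, -1.0]]
force: [4.1, 1.3, 18.8]
opening: 0.509
grasp_force: 27.8
```

```bash
python3 meas.py w13
```

```text
bb (256, 207, 133, 125) rim [(np.int64(156), np.int64(188)), (np.int64(155), np.int64(187)), (np.int64(155), np.int64(187)), (np.int64(155), np.int64(188)), (np.int64(156), np.int64(188))]
E 322.140522875817 274.52287581699346 pos [521.9 215.3  29.7] F [ 4.1  1.3 18.8] M [ 0.4 -0.5  0.1] 0.5091313145129983
lean [ 0.5 20.  32.9] res [-1.2  1.   0.2  0.6] rel TCP(mm): E [-19.9  -1.6  32.9] C [-19.5  -1.5 -17.1] low [-61.4  -4.8 -17.5] high [ 22.3   1.7 -16.8]
```

Emit:
drive_tool(
  deltas="40 2 0 3 0;40 3 0 4 0;60 3 0 4 0;80 3 0 4 0;87 3 0 4 0;87 3 0 4 0;87 3 0 4 0;87 3 0 20 0;87 3 0 50 0;87 3 0 75 0;87 3 0 75 0",
)

```text
time_s: 16.95
position: [0.5225, 0.2148, 0.1044]
tcp_rot: [[-0.997, -0.075, 0.006], [-0.075, 0.997, 0.001], [-0.006, 0.001, -1.0]]
force: [-0.2, 0.4, 0.8]
opening: 0.998
grasp_force: 0.0
```

```bash
python3 meas.py w14; python3 - <<'E'
import cv2,numpy as np
from rig import imaging
b=imaging.capture("side")[:,:,::-1]
im=cv2.imread("pics/w14.png");cv2.imwrite("pics/w14c.png",np.hstack([cv2.resize(im[100:370,170:470],None,fx=1.6,fy=1.6),cv2.resize(b[90:225,210:370],None,fx=3.2,fy=3.2)[:432,:320]]))
E
```

```text
bb (276, 175, 93, 91) rim [(np.int64(142), np.int64(166)), (np.int64(142), np.int64(165)), (np.int64(141), np.int64(165)), (np.int64(141), np.int64(165)), (np.int64(142), np.int64(166))]
E 322.3382352941176 223.00735294117646 pos [522.5 214.8 104.4] F [-0.2  0.4  0.8] M [ 0. -0. -0.] 0.9978723810477618
lean [  0.5  20.6 -43.9] res [-0.7  0.6  0.1  0.3] rel TCP(mm): E [-20.5  -1.6 -43.9] C [-20.   -1.6 -93.9] low [-61.9  -4.8 -94.3] high [ 21.8   1.7 -93.5]
```

View pics/w14c.png

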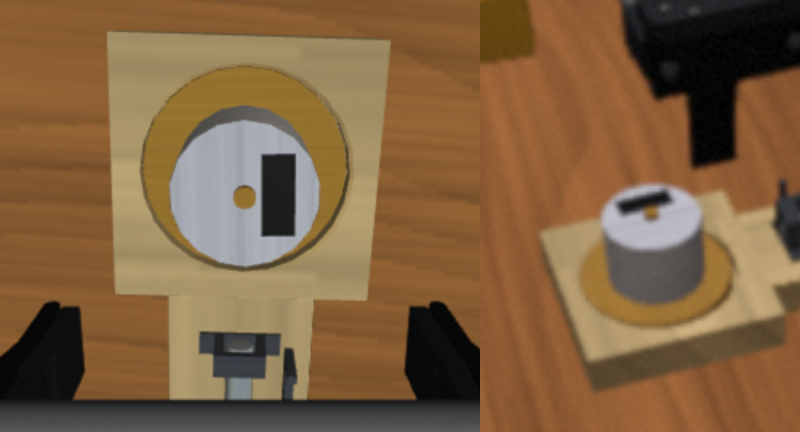

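The clock is home: level, with the rim flush and a thin even gap around it (rim centre at crop (245,167)). Next is the bolt. I'll turn the gripper about −1.6 rad so the fingers close along the bolt, then go above the knob.

Emit:
drive_tool(
  deltas="87 0 0 40 -0.15;87 20 10 50 -0.3;87 50 30 50 -0.45;87 80 45 50 -0.6;87 110 60 50 -0.75;87 110 60 50 -0.9;87 110 60 50 -1.05;87 110 60 50 -1.2;87 110 60 50 -1.35;87 110 60 50 -1.5;87 110 60 50 -1.6;87 110 60 50 -1.6",
)

```text
time_s: 18.25
position: [0.6292, 0.2739, 0.1491]
tcp_rot: [[-0.046, 0.999, -0.004], [0.999, 0.046, -0.001], [-0.001, -0.004, -1.0]]
force: [-0.1, -0.0, 0.0]
opening: 1.0
grasp_force: 0.0
```

```bash
python3 - <<'E'
from h import *
import cv2
np.set_printoptions(precision=4,suppress=True)
s=bot.read_state();W=imaging.camera_model("wrist");im=imaging.capture("wrist")[:,:,::-1].copy();cv2.imwrite("pics/w15.png",im)
print(s["position"],s["tcp_rot"][:,1],s["joint_positions"][5],W["T"][:3,3])
for X in [(.630,.275,.0535),(.633,.278,.0535)]: print(proj(W,X))
E
```

```text
[0.6292 0.2739 0.1491] [ 0.9989  0.0462 -0.0043] 11.5720489537807 [0.6262 0.3557 0.3398]
(np.float64(324.5794862629689), np.float64(229.53991637986726))
(np.float64(329.01468553281575), np.float64(225.66071679185274))
```

View pics/w15.png

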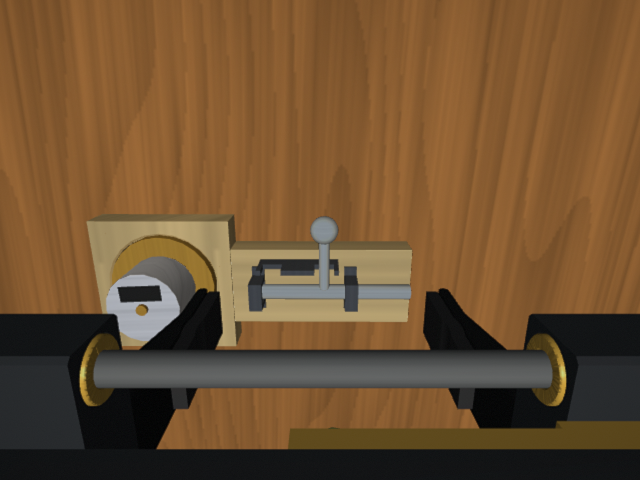

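The knob is at (324,230), just where predicted for (0.630, 0.275, 0.0535), and the jig edge runs level in the image. I'll descend and grip the knob.

Emit:
drive_tool(
  deltas="87 1 1 -45 0;87 1 1 -80 0;87 1 1 -100 0;87 1 1 -109 0;87 1 1 -109 0;50 1 1 -109 0;5 1 1 -109 0;5 1 1 -109 0;5 1 1 -109 0;5 1 1 -109 0;5 1 1 -109 0;5 1 1 -109 0",
)

```text
time_s: 19.5
position: [0.6315, 0.2753, 0.0425]
tcp_rot: [[-0.046, 0.999, 0.0], [0.999, 0.046, 0.0], [0.0, 0.0, -1.0]]
force: [0.3, 0.7, 0.1]
opening: 0.451
grasp_force: 0.0
```

Emit:
drive_tool(
  deltas="5 0 0 0 0;5 0 0 0 0;5 0 0 0 0",
)

```text
time_s: 19.8
position: [0.6315, 0.2753, 0.0424]
tcp_rot: [[-0.046, 0.999, -0.0], [0.999, 0.046, -0.0], [-0.0, -0.0, -1.0]]
force: [-0.7, 0.2, 0.0]
opening: 0.175
grasp_force: 0.0
```

Emit:
drive_tool(
  deltas="5 0 0 0 0;5 0 0 0 0;5 0 0 0 0",
)

```text
time_s: 20.1
position: [0.6316, 0.2753, 0.0424]
tcp_rot: [[-0.046, 0.999, -0.0], [0.999, 0.046, -0.0], [-0.0, -0.0, -1.0]]
force: [-0.4, -0.6, 0.9]
opening: 0.062
grasp_force: 0.0
```

The jaw closed to 5 mm without a grip. I'll find the knob numerically.

```bash
python3 - <<'E'
from h import *
import cv2
np.set_printoptions(precision=4,suppress=True)
a=cv2.imread("pics/w15.png");print("old knob hsv",cv2.cvtColor(a,cv2.COLOR_BGR2HSV)[225:236:5,324])
W=imaging.camera_model("wrist");im=imaging.capture("wrist")[:,:,::-1].copy();cv2.imwrite("pics/w16.png",im)
O=np.array([.5025,.2132]);c,s_=np.cos(.046),np.sin(.046)
for l in (0,.2,.4,.7,1.05):
    t=np.radians(20)+l;jx,jy=.130,.06*np.cos(t);print(l,proj(W,[O[0]+c*jx-s_*jy,O[1]+s_*jx+c*jy,.033+.06*np.sin(t)]))
h=cv2.cvtColor(im,cv2.COLOR_BGR2HSV);m=cv2.inRange(h,(90,5,95),(130,80,220))
n,l,st,ce=cv2.connectedComponentsWithStats(m)
for i in range(1,n):
    if st[i,4]>60: print(st[i],ce[i])
for n_ in("scene","side"):
    C=imaging.camera_model(n_);k=proj(C,[.631,.2765,.0535]);i2=imaging.capture(n_)[:,:,::-1].copy();cv2.imwrite(f"pics/{n_}16.png",i2)
    i0=cv2.imread(f"pics/{n_}0.png");u,v=map(int,k);print(n_,k,i0[v-4:v+5:4,u-4:u+5:4].tolist(),i2[v-4:v+5:4,u-4:u+5:4].tolist())
E
```

```text
old knob hsv [[102  26 149]
 [103  27 149]
 [103  24 148]]
0 (np.float64(318.94073443150717), np.float64(293.20636892933885))
0.2 (np.float64(318.7514994399546), np.float64(313.9456529043635))
0.4 (np.float64(318.58418454442085), np.float64(339.43283007239876))
0.7 (np.float64(318.4069821732593), np.float64(383.4261106873955))
1.05 (np.float64(318.35767165753475), np.float64(434.79797657519805))
[304 283  27  31 446] [320.1368 296.3386]
[316 317   7  33 199] [318.5477 333.0804]
[334 364  21  11  64] [346.1562 366.5938]
[320 379  25   6  72] [330.9167 382.5833]
[  21  388   81   61 2905] [ 62.5742 419.2633]
scene (np.float64(372.66911458349057), np.float64(380.1258013504131)) [[[106, 108, 107], [149, 141, 133], [150, 142, 135]], [[117, 120, 119], [148, 140, 132], [149, 142, 134]], [[81, 80, 78], [129, 131, 130], [128, 129, 126]]] [[[40, 41, 41], [62, 67, 71], [64, 61, 61]], [[36, 77, 95], [51, 46, 45], [63, 61, 60]], [[95, 94, 93], [77, 96, 106], [58, 54, 53]]]
side (np.float64(323.2823339377867), np.float64(127.84088872154611)) [[[78, 98, 130], [143, 135, 134], [68, 94, 133]], [[113, 116, 118], [125, 127, 126], [81, 85, 89]], [[49, 69, 98], [102, 102, 102], [83, 93, 110]]] [[[71, 91, 125], [44, 40, 39], [70, 92, 127]], [[118, 120, 123], [131, 132, 131], [82, 86, 89]], [[52, 71, 101], [105, 106, 107], [88, 98, 117]]]
```

```bash
python3 - <<'E'
from h import *
import cv2
W=imaging.camera_model("wrist");s=bot.read_state();p=s["position"];R=s["tcp_rot"]
print(s["opening"],s["grasp_force"],"TCP",proj(W,p),"grasp",proj(W,p-.019*R[:,2]),"knob20",proj(W,[.631,.2765,.0535]))
h=cv2.cvtColor(cv2.imread("pics/w16.png"),cv2.COLOR_BGR2HSV)
for r in range(266,346,5): print(r,' '.join(f"{h[r,c,2]:3d}{'g' if h[r,c,1]<80 else 'w'}" for c in range(278,366,5)))
for n_ in("scene","side"):
    C=imaging.camera_model(n_);print(n_,"TCP",proj(C,p))
    h=cv2.cvtColor(cv2.imread(f"pics/{n_}16.png"),cv2.COLOR_BGR2HSV);u,v=map(int,proj(C,p))
    for r in range(v-24,v+16,3): print(r,' '.join(f"{h[r,c,2]:3d}{'g' if h[r,c,1]<80 else 'w'}" for c in range(u-24,u+25,3)))
E
```

```text
0.060014120714353025 0.0 TCP (np.float64(322.77711213818765), np.float64(284.3281241231669)) grasp (np.float64(322.7701680945859), np.float64(301.05149063840236)) knob20 (np.float64(321.65911337790595), np.float64(291.32486985862334))
266 146w 148w 149w 155w 157w 151w 157w 153w 153w 146w 146w 143w 139w 143w 138w 137w 149w 148w
271 144w 148w 147w 155w 157w 152w 158w 154w 152w 147w 145w 143w 140w 142w 139w 136w 149w 149w
276 145w 160w 147w 155w 158w 153w 149w 106g 111g 102g 106w 143w 140w 141w 140w 136w 148w 149w
281 146w 159w 148w 157w 158w 104g 140g 152g 154g 145g 127g  88g 140w 140w 139w 136w 147w 150w
286 143w 159w 147w 157w 158w 148g 166g 166g 167g 163g 154g 130g 104w 141w 140w 135w 146w 151w
291 144w 159w 148w 157w  11g  11g 101g 101g 170g 169g 169g  89g  63g  13g  11g 136w 146w 150w
296 119w 120w 120w 116w  14g  13g  21g  20g 170g 168g 164g  22g  22g  12g  13g 121w 119w 120w
301 121w 121w 121w  49w  11g  10g  21g  21g 171g 170g 168g  23g  21g  12g  15g 120w 119w 119w
306 130w 130w 129w  14g  11g  13g  20g  21g 171g 169g 164g  22g  21g  13g  15g  76w 126w 126w
311 127w 127w 128w 
[... 2577 characters left out ...]
6w 128w 134w 141w 137w 131w 129g 132g 104g 138w 141w 153w 147w 154w 148w 133w
130 135w 139w 133w 134w 139w 140w 129w  70g  94g 102g 139w 146w 141w 154w 147w 156w 145w
133 132w 144w 138w 132w 136w 141w 137w 126w 116g 153g 140w 146w 144w 152w 149w 155w 151w
136 138w 135w 140w 135w 134w 139w 141w 132w 130w 152g 134w 148w 147w 142w 155w 147w 153w
139 148w 135w 138w 137w 134w 138w 140w 135w 120w 126g 142g 137w 101w 149w 149w 155w 149w
142 150w 136w 134w 133w 136w 129w 124w  91w  58g  73g 159g 124w  71w 143w 139w 139w 156w
145 151w 144w 126w 136w 131w  36g  29g  29g  26g  69w 143g 121g  73w 158w  50g  64g 149w
148 148w 142w  65w 132w 132w  32g  26g  28g  26g  33g  95g 148g 109w 183w  41g  63g  65g
```

```bash
python3 - <<'E'
from h import *
D=imaging.camera_model("side")
print("w14 finger bottom seen ~(283,141)")
for dz in (0,.01,.02,.03): print(dz,proj(D,[.5225+.004,.2148-.051,.1044+dz]))
p=bot.read_state()["position"]
print("now seen bottom ~(324,122)")
for dz in (0,.01,.02,.03):
  for dy in (-.01,0,.01): print(dz,dy,proj(D,p+[0,dy,dz]))
E
```

```text
w14 finger bottom seen ~(283,141)
0 (np.float64(283.9974369101973), np.float64(154.46775403646166))
0.01 (np.float64(283.7618098148792), np.float64(149.50127779286504))
0.02 (np.float64(283.52128777650904), np.float64(144.4316274285277))
0.03 (np.float64(283.27571666197406), np.float64(139.25555417258397))
now seen bottom ~(324,122)
0 -0.01 (np.float64(325.28846969751584), np.float64(136.1915326309184))
0 0 (np.float64(323.6126364845312), np.float64(133.01708436522287))
0 0.01 (np.float64(321.95954244137755), np.float64(129.8857097882895))
0.01 -0.01 (np.float64(325.4493408149977), np.float64(131.80095029763356))
0.01 0 (np.float64(323.7578251280856), np.float64(128.62914706456877))
0.01 0.01 (np.float64(322.08945964254457), np.float64(125.50075335121635))
0.02 -0.01 (np.float64(325.6130542976128), np.float64(127.33279258391994))
0.02 0 (np.float64(323.90556121933616), np.float64(124.16421999051471))
0.02 0.01 (np.float64(322.22164060748355), np.float64(121.03939051502907))
0.03 -0.01 (np.float64(325.77968614764563), np.float64(122.78498519394938))
0.03 0 (np.float64(324.05591239709804), np.float64(119.62025894130646))
0.03 0.01 (np.float64(322.3561450242061), np.float64(116.499606694068))
```

In both side views the fingertips sit about 25 mm above the reported TCP, so they closed just above the knob. I'll open, go down 25 mm and close again.

Emit:
drive_tool(
  deltas="50 0 0 0 0;50 0 0 0 0;50 0 0 0 0;50 0 0 0 0;50 0 0 0 0;50 0 0 0 0;50 0 0 -7 0;50 0 0 -14 0;50 0 0 -20 0;50 0 0 -25 0;50 0 0 -25 0",
)

```text
time_s: 21.35
position: [0.6306, 0.2751, 0.0161]
tcp_rot: [[-0.046, 0.999, -0.002], [0.999, 0.046, -0.001], [-0.0, -0.002, -1.0]]
force: [-0.1, -0.8, -0.6]
opening: 0.576
grasp_force: 0.0
```

Emit:
drive_tool(
  deltas="8 0 0 0 0;8 0 0 0 0;8 0 0 0 0;8 0 0 0 0;8 0 0 0 0;8 0 0 0 0;8 0 0 0 0",
)

```text
time_s: 22.05
position: [0.6299, 0.2753, 0.0175]
tcp_rot: [[-0.046, 0.999, -0.003], [0.999, 0.046, -0.0], [-0.0, -0.003, -1.0]]
force: [-5.5, 0.1, 4.4]
opening: 0.206
grasp_force: 30.0
```

Emit:
drive_tool(
  deltas="8 0 -3 7 0;8 0 -7 14 0;8 0 -12 20 0;8 1 -18 26 0;8 1 -22 29 0;8 1 -26 32 0;8 1 -26 32 0;8 1 -26 32 0",
)

```text
time_s: 22.85
position: [0.6311, 0.2484, 0.0494]
tcp_rot: [[-0.045, 0.999, -0.003], [0.999, 0.045, -0.001], [-0.0, -0.003, -1.0]]
force: [-5.6, 0.6, -2.0]
opening: 0.207
grasp_force: 30.0
```

Emit:
drive_tool(
  deltas="8 -6 0 0 0;8 -13 -1 0 0;8 -20 -1 0 0;8 -27 -1 0 0;8 -34 -2 0 0;8 -39 -2 0 0;8 -42 -2 0 0;8 -42 -2 0 0;8 -42 -2 0 0",
)

```text
time_s: 23.75
position: [0.5909, 0.2471, 0.0493]
tcp_rot: [[-0.046, 0.999, 0.0], [0.999, 0.046, -0.0], [-0.0, 0.0, -1.0]]
force: [2.4, -3.4, -6.9]
opening: 0.208
grasp_force: 30.0
```

Emit:
drive_tool(
  deltas="8 1 4 -3 0;8 1 8 -6 0;8 1 14 -12 0;8 0 19 -18 0;8 0 23 -25 0;8 0 26 -31 0;8 0 26 -32 0;8 0 26 -32 0;8 0 26 -32 0",
)

```text
time_s: 24.65
position: [0.5913, 0.2744, 0.0181]
tcp_rot: [[-0.046, 0.999, 0.002], [0.999, 0.046, 0.001], [0.001, 0.002, -1.0]]
force: [-0.4, -1.4, 4.2]
opening: 0.205
grasp_force: 30.0
```

Emit:
drive_tool(
  deltas="50 0 0 0 0;50 0 0 0 0;50 0 0 0 0;50 0 0 0 0;50 0 0 0 0;50 0 0 0 0;50 0 0 30 0;50 0 0 70 0;50 0 20 110 0;50 0 20 150 0;50 0 20 150 0",
)

```text
time_s: 25.75
position: [0.595, 0.2953, 0.1746]
tcp_rot: [[-0.047, 0.999, 0.013], [0.999, 0.047, 0.004], [0.004, 0.014, -1.0]]
force: [0.5, 0.2, -0.1]
opening: 0.574
grasp_force: 0.0
```

```bash
python3 - <<'E'
from h import *
import cv2
np.set_printoptions(precision=4,suppress=True)
s=bot.read_state();print(s["time_s"],s["position"],s["force"])
O=np.array([.5025,.2132]);c,q=np.cos(.046),np.sin(.046)
for n in("wrist","side","scene"):
    C=imaging.camera_model(n);im=imaging.capture(n)[:,:,::-1].copy();cv2.imwrite(f"pics/{n}20.png",im)
    for jx in(.09,.094,.13):
        jy=.0564;u,v=proj(C,[O[0]+c*jx-q*jy,O[1]+q*jx+c*jy,.0535]);print(n,jx,u,v)
    h=cv2.cvtColor(im,cv2.COLOR_BGR2HSV);m=cv2.inRange(h,(0,0,85),(179,60,200))
    u,v=proj(C,[O[0]+c*.09-q*.0564,O[1]+q*.09+c*.0564,.0535]);r=18 if n=="wrist" else 9
    w=m[int(v-r):int(v+r),int(u-r):int(u+r)];M=cv2.moments(w,True);print(n,"blob",M["m00"],M["m10"]/max(M["m00"],1)+int(u-r),M["m01"]/max(M["m00"],1)+int(v-r))
E
grep -c . meas.py
```

```text
25.75 [0.595  0.2953 0.1746] [ 0.4561  0.2199 -0.0756]
wrist 0.09 312.7562484401275 249.0688746262025
wrist 0.094 317.85781684630314 249.05376247053096
wrist 0.13 363.7021010576113 248.91795992815725
wrist blob 534.0 314.0861423220974 251.20599250936328
side 0.09 302.55401670644835 132.67760540671344
side 0.094 304.59927069260357 132.23243096310995
side 0.13 322.8197615884391 128.26651917335505
side blob 88.0 304.0 132.42045454545453
scene 0.09 393.00110192309296 362.76927297536787
scene 0.094 391.02334058967983 364.37712746828066
scene 0.13 372.8930626145099 379.1164432834141
scene blob 57.0 394.6140350877193 365.8421052631579
15
```

The knob now shows at jig x ≈ 90–91 with the handle down, so the bolt is shot. As a last check I'll compare the bystanders with the first pictures, then hand in.

```bash
python3 - <<'E'
from h import *
import cv2
a,b=cv2.imread("pics/side0.png"),cv2.imread("pics/side20.png")
for n,(x0,x1,y0,y1) in {"bottle":(360,405,155,248),"driver":(200,308,262,310),"other":(340,440,360,475)}.items():
    print(n,np.abs(a[y0:y1,x0:x1].astype(int)-b[y0:y1,x0:x1]).mean())
# clock rim: brass extent in the side view before/after the bolt, and bar tip over it
h=cv2.cvtColor(b[120:225,220:320],cv2.COLOR_BGR2HSV);m=cv2.inRange(h,(15,140,60),(25,255,255))
D=imaging.camera_model("side");x,y,w,hh=cv2.boundingRect(m);print("brass bbox",x+220,y+120,w,hh,"expect centre",proj(D,[.5025,.2132,.024]))
print(bot.read_state()["force"],bot.hand_in())
E
```

```text
bottle 2.5553962564715254
driver 2.853909465020576
other 2.7498840579710144
brass bbox 228 149 87 63 expect centre (np.float64(265.3578842202864), np.float64(175.1859814806745))
the job is handed in; nothing more can be done
[ 0.14966056 -0.39854351 -0.28759739] None
```

I handed the job in with the round-backed clock face down and flush in the nest, the bolt slid right over its rim, and the handle in the other notch; the knob measured about 39–40 mm along, and the square-backed clock, bottle and screwdriver look unmoved.

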